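# Refit a gas hob's control knob and hold it pressed in

### The arm

A 7-joint arm with a two-finger parallel gripper is mounted at the origin on the work surface. World frame = base frame: x ahead of the robot, y to its left, z up, the work surface at z = 0. Lengths are in m, angles in rad, forces in N, time in s.
With the tool pointing down it reaches from about 0.425 to 0.95 m from the base axis. Payload 16.7 kg.
Tool frame: the origin (TCP) lies on the centre line of the jaws, within the pads' length; the fingertips stand 14 mm ahead of it and the grasp point (between the pads) lies 5 mm behind it; z points along the fingers, y is the line along which they close (so a half turn about z gives the same grasp; the last joint's range is limited). The gripper opens to 94 mm and grips with 3 to 60 N. Pads are 16 mm wide; open, the fingers measure 119 mm over their backs; the gripper's body (75 mm by 177 mm) begins 78 mm behind the grasp point.
Start: joints at [1.103, 0.426, 0.074, 1.606, -0.034, 1.111, -0.067], TCP at [0.211, -0.641, 0.219] pointing down, gripper open.
Joint ranges: [-2.85, 2.85], [-0.5, 2.14], [-1.23, 1.37], [0.21, 2.46], [-1.02, 4.16], [0.16, 2.05], [-2.73, 2.73]. Speed limits (rad/s): [1.89, 1.89, 2.39, 2.39, 3.01, 3.01, 3.01].

### API

Orientations are given as a rotation vector (axis times angle).
In Python, from rig import * gives the robot as it stands. The module is installed in compiled form; this text tells all that it offers.
- The arm moves only by the tool jog_arm, never from a script. Its argument "steps" is a list of rows, each a list of 3 entries, a list of its own where there are three numbers: the turn, a rotation vector about the tool's x, y, z in units of 8 degrees (1.0 is 8 degrees), then the shift along the tool's x, y, z in units of 40 mm (1.0 is 40 mm), then the opening, from 0 (shut) to 1 (fully open). In form: [[[rx, ry, rz], [dx, dy, dz], jaw], ...]. A call has 1 to 20 rows; each row shifts and turns the commanded pose from where the row before left it, along the tool's axes as they then stand; what a row does not reach is not made up. A row lasts 1/10 s, in which the tool goes at most 50 mm and 8.59 degrees, less where a joint would pass 70% of its speed; a pose out of reach is approached as far as the arm can. A call with a number of a shift or a turn outside -1 to 1 is refused whole. A call with a gripper value outside its range is refused whole. The fingers move at their own pace and stop on an object; the grip force is fixed at half the most. Time passes only in rows, so rows that do not move let the fingers close. It gives the time, the measured TCP pose, the force, the opening and the grip force at its end, in the units of the state.
- get_obs(): the state, without advancing time (a new reading comes with each control period).
- camera(name): name is "scene" or "top" or "wrist"; returns a dict with "pixels" (384x512x3 uint8, red, green, blue), "fx", "fy", "cx", "cy" (pixels), "dist_coeffs" ([k1, k2, p1, p2, k3] as OpenCV has them; the pictures are not rectified), "T" (4x4, takes a point from camera to world coordinates). Camera axes: x right, y up, looking along -z (the intrinsics and any distortion apply to the point x, -y, -z); pixel columns grow to the right and rows downward; lengths in m; the calibration is good to about 2 mm. A picture is of the moment at which its call begins. There is no depth.
- finish_job(): hands the job in; it is judged then, once.
The state is a dict: "time_s": time; "q": joint angles; "joint_velocities": joint speeds; "joint_torque": joint torques, N m; "tcp_pos": TCP position; "tcp_rot": TCP orientation; "ft_force": force on the tool from outside, world axes, zero at the start; "moment": the same for the moment, N m; "grip_width": finger opening in m; "grasp_force": force on a finger pad.
Only numpy, scipy, OpenCV 4.12 (cv2) and the standard library are available. Lean on these libraries where they do the work, as an engineer would, in place of code of your own. Each camera call takes 0.05 s, during which the arm holds its last target. There are 200 camera calls.

### The job

The hob has been cleaned and one of its control knobs is still lying on the birch shelf. Pick that knob up, turn it so that the flat in its bore matches the flat on the bare valve spindle of the hob, push it fully home on the spindle, then press it all the way down against the valve spring, as one does to light a burner, and finish while still holding it pressed down. Do not press the other knob, and leave everything else on the shelf and worktop where it is.

Things in the scene. Friction and masses are not known exactly. Their poses are not given: they have to be found in the camera images.
- knob: Loose control knob, black plastic, 36 mm high, 45 g, right way up on the right part of the shelf. Round skirt 42 mm wide, 14 mm high; above it a bar grip 14 mm wide (knob's y) up to 36 mm, along the knob's x from a blunt end at -19 mm to a pointed nose at +25 mm; sides parallel from -17 to +12 mm. Origin: centre of the underside; z up. At first the nose points to world +x within 50 degrees.
- knob_bore (a point): End of the D-shaped bore in the knob's underside: on the axis, 14 mm above the origin. The bore is 14 mm deep and 13.5 mm in diameter, with a flat 2.25 mm from the axis on the nose's side (knob's +x).
- knob_nose (a point): Point in the knob's nose, 22 mm in front of the axis (knob's +x), 25 mm above the underside. A thin white line lies on top of the nose.
- spindle_tip (a point): Centre of the top of the bare valve spindle: upright steel shaft, 12 mm diameter, in a round black bezel (50 mm wide, 3 mm high) on the hob's control strip. It stands 24 mm above the steel top. The upper 16 mm have a flat 1.5 mm from the axis, facing along this point's +x (world +x within 45 degrees); z up. The top 3 mm taper inwards by about 2 mm as a lead-in.
- spindle (a joint): How far the bare spindle is pressed down, m: 0 released, 0.005 at its stop. Spring: 5 N to start, 10 N at the stop; springs back when let go; does not turn. The knob, nose over the flat, slides on (0.75 mm play all round, about 7 degrees) until the bore's end meets the spindle's top; its underside is then 7 mm above the bezel, 2 mm when pressed to the stop.
- other_knob (a joint): How far the other, fitted knob is pressed down, in m: 0 released, 0.005 at its stop.
- other_knob_top (a point): Centre of the top of the other knob, which is of the same kind and already fitted on the hob's other valve, 130 mm from the bare spindle; it may be on the left or the right of it.
- hob: Table-top gas hob, stainless steel, two burners, fixed: 500 mm (its y) by 320 mm (its x), steel top 75 mm above the worktop. The two valves stand on its front strip at x = -115 mm, y = +65 and -65 mm. Black pan supports, up to 40 mm above the steel top, begin 55 mm behind the line of the valves. Origin: centre of the underside, on the worktop.
- board: Low shelf made from a birch drawer front, fixed: 720 mm (its y) by 200 mm (its x), top 63 mm above the worktop, standing askew (turned 15 to 25 degrees to the left). A small clamp at its left end (+y) holds a wooden spatula upright to 347 mm above the worktop. Origin: centre, on the worktop.
- kettle: Steel kettle with twist-lock lid and arched handle, 140 mm diameter, 190 mm high, on the middle of the shelf. Origin: centre of the underside.
- teapot: Cream ceramic teapot, 104 mm diameter, 109 mm high, spout to the robot, on the left part of the shelf. Origin: centre of the underside.
- bowl_a: Melamine bowl, 110 mm diameter, 48 mm high, on the shelf between knob and kettle. Origin: centre of the underside.
- bowl_b: Another bowl of the same kind and size, standing on the worktop near the robot. Origin: centre of the underside.
- scoop: Aluminium scoop, 180 mm long, 60 mm wide, 30 mm high, on the worktop in front of the shelf. Origin: under its back plate, mouth to its +x.
- tin: Steel tea tin, 82 mm diameter, 106 mm high, on the worktop near the robot. Origin: centre of the underside.
Not all that is in view belongs to the job. What is shaped like the knob but yellow is not meant.

How it is judged:
By the outcome, as a careful person would: the job done as asked, in the order asked, and still so for the second after the job is handed in, while the arm keeps its last pose, push and grip.
It also fails if it takes over 45 s, if anything falls off the work surface, if the arm or the gripper's body presses on something with over 40 N, if the wrist force passes 120 N, or if a joint passes its speed limit or range.

## Working session

There is one attempt and no reset: what is moved stays moved. The work goes in short steps, Python scripts to look and compute and a tool call to move; the robot and the scene stay as the last step left them, time stands still between calls to the robot, and variables do not carry over. Pictures are saved under pics/ and viewed, at most 10 in all, crops included, and the job is handed in when it is done.

Besides the shell and the picture viewer there is one more tool, called after "Request:" as a command line: name --argument value ..., lists and objects as JSON in quotes. jog_arm: Moves the arm, as the interface text tells. Shifts and turns lie within -1 to 1; 1 stands for 40 mm of shift or 8 degrees of turn. Its arguments: {"type":"object","properties":{"steps":{"type":"array","items":{"type":"array"}}},"required":["steps"]}

```bash
mkdir -p pics; cat > h.py <<'E'
from rig import *
import numpy as np, cv2
from scipy.spatial.transform import Rotation as R
def ray(c,u,v):
    K=np.array([[c["fx"],0,c["cx"]],[0,c["fy"],c["cy"]],[0,0,1.]])
    p=cv2.undistortPoints(np.array([[[u,v]]],float),K,np.array(c["dist_coeffs"],float))[0,0]
    T=np.array(c["T"]); d=T[:3,:3]@np.array([p[0],-p[1],-1.]); return T[:3,3],d
def onz(c,u,v,z):
    o,d=ray(c,u,v); return o+d*(z-o[2])/d[2]
def proj(c,P):
    T=np.array(c["T"]); q=T[:3,:3].T@(np.array(P)-T[:3,3]); 
    K=np.array([[c["fx"],0,c["cx"]],[0,c["fy"],c["cy"]],[0,0,1.]])
    return cv2.projectPoints(np.array([[q[0],-q[1],-q[2]]]),np.zeros(3),np.zeros(3),K,np.array(c["dist_coeffs"],float))[0][0,0]
def save(c,n): cv2.imwrite("pics/"+n,cv2.cvtColor(c["pixels"],cv2.COLOR_RGB2BGR))
E
python3 - <<'E'
from h import *
import pickle
cs={}
for n in("scene","top","wrist"):
    c=camera(n);cs[n]=c;save(c,n+"0.png");print(n,np.round(c["T"],3).tolist(),c["fx"])
pickle.dump(cs,open("c0.pkl","wb"))
o=get_obs();print(o)
E
```

```text
scene [[-0.652, -0.501, 0.569, 1.24], [0.758, -0.437, 0.484, 0.692], [0.007, 0.747, 0.665, 0.913], [0.0, 0.0, 0.0, 1.0]] 370.5154212181489
top [[0.021, 0.999, -0.047, 0.46], [-1.0, 0.02, -0.015, 0.097], [-0.014, 0.047, 0.999, 1.156], [0.0, 0.0, 0.0, 1.0]] 353.8971558959054
wrist [[0.313, 0.925, 0.215, 0.273], [-0.95, 0.305, 0.07, -0.62], [-0.001, -0.226, 0.974, 0.384], [0.0, 0.0, 0.0, 1.0]] 264.56147115415945
{'time_s': 0.15, 'q': array([ 1.10347878,  0.42659892,  0.07387055,  1.60644718, -0.03413853,
        1.11078919, -0.0671119 ]), 'joint_velocities': array([ 2.09928386e-03, -1.10983945e-03,  5.25516200e-04, -1.45074778e-03,
        1.33425522e-03, -1.39036915e-03,  9.59110010e-05]), 'joint_torque': array([ 4.99195026e-03, -9.36274409e+01,  3.66970047e+00, -4.54427397e+01,
       -4.86905943e-02,  1.80031109e-02,  7.44229237e-05]), 'tcp_pos': array([ 0.21081499, -0.64089763,  0.21893549]), 'tcp_rot': array([-3.10107578e+00, -4.96861237e-01,  2.98709990e-04]), 'ft_force': array([ 0.21753054,  0.31103562, -0.01625727]), 'moment': array([ 0.05391871, -0.03055406, -0.01268586]), 'grasp_force': 0.0, 'grip_width': 0.09404073388252393}
```

View pics/top0.png

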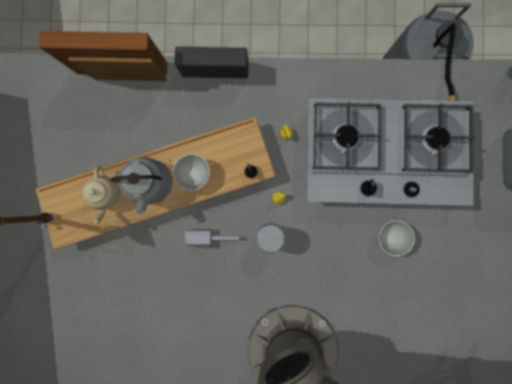

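View pics/scene0.png

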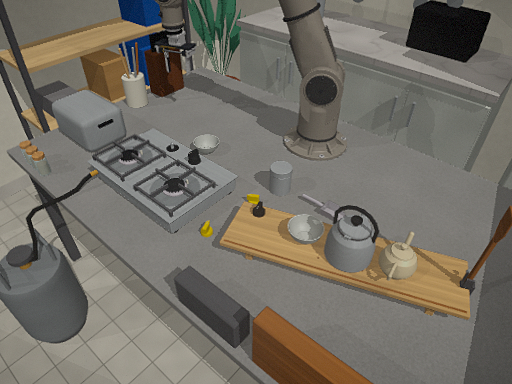

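The top view shows the loose knob at (251,171), the fitted knob at (369,187) and the bare spindle in its bezel at about (411,189). In the scene view these are at (259,209), (194,156) and (173,147). Yellow decoys lie at top (288,131) and (279,198).

```bash
python3 - <<'E'
from h import *
import pickle
cs=pickle.load(open("c0.pkl","rb"));t=cs["top"];s=cs["scene"]
def crop(c,u,v,r=20,k=13):
    p=c["pixels"][v-r:v+r,u-r:u+r]; return cv2.resize(p,None,fx=390/(2*r),fy=290/(2*r)*390/390*390/290 if 0 else 390/(2*r),interpolation=cv2.INTER_CUBIC)[:290+100]
A=np.hstack([crop(t,251,171),crop(t,411,189)]);B=np.hstack([crop(s,259,209),crop(s,173,147)])
im=cv2.resize(np.vstack([A,B]),(600,600)); cv2.imwrite("pics/crops.png",im[:,:,::-1])
def mask(c,u,v,r,th):
    g=c["pixels"][v-r:v+r,u-r:u+r].max(2); m=(g<th).astype(np.uint8)
    n,l,st,ce=cv2.connectedComponentsWithStats(m)
    for i in range(1,n):
        if st[i,4]>8: print(st[i].tolist(),ce[i]+[u-r,v-r])
for a in((t,251,171,16,60),(t,369,187,16,60),(t,411,189,16,60),(s,259,209,16,60),(s,173,147,14,60)):
    print(a[1:]);mask(*a)
for uv,z in(((251,171),.08),((369,187),.1),((411.,189),.078)): print(onz(t,*uv,z))
E
```

```text
(251, 171, 16, 60)
[10, 11, 12, 12, 109] [250.78899083 171.37614679]
(369, 187, 16, 60)
[8, 9, 16, 16, 182] [368.23626374 187.91758242]
(411, 189, 16, 60)
[9, 9, 15, 15, 155] [410.83225806 189.01290323]
(259, 209, 16, 60)
[10, 9, 11, 15, 111] [258.2972973 210.1981982]
(173, 147, 14, 60)
[8, 12, 12, 7, 52] [172.38461538 148.17307692]
[0.5602044  0.14100276 0.08      ]
[ 0.51742268 -0.21126985  0.1       ]
[ 0.51509429 -0.34334817  0.078     ]
```

View pics/crops.png

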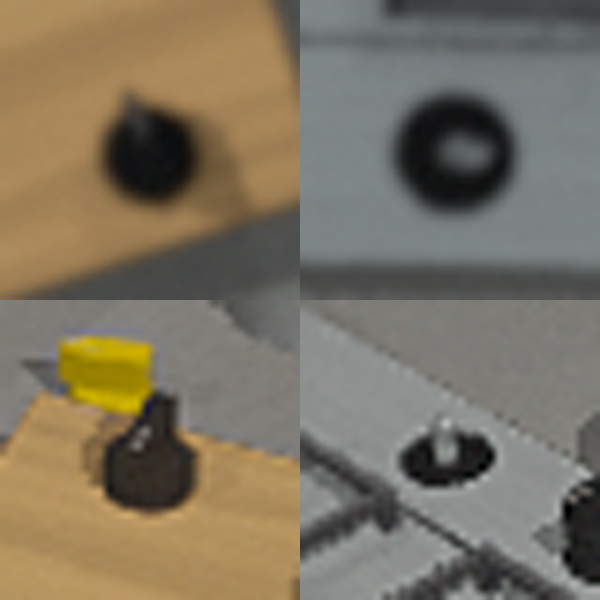

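The knob's nose points up and slightly left in the top view, so about +20 to 25° yaw. The spindle's flat isn't resolved there. The knob-to-spindle spacing of 132 mm fits the 130 mm given, so I'll fly over the spindle and use the wrist camera.

```bash
cat >> h.py <<'E'
def plan(pos,yaw=None):
    o=get_obs();M=R.from_rotvec(o["tcp_rot"]).as_matrix()
    d=M.T@(np.array(pos)-o["tcp_pos"]);a=np.degrees(np.arctan2(M[1,0],M[0,0]))
    print("yaw",round(a,2),"tilt z",M[:,2].round(4),"shift units",(d/.04).round(3),"turnz units",None if yaw is None else round((a-yaw)/8,3),"t",o["time_s"],"F",o["ft_force"].round(2),"q",o["q"].round(2))
    return M
E
python3 - <<'E'
from h import *
print(plan([.515,-.343,.2],18))
E
```

```text
yaw 18.21 tilt z [-3.e-04  9.e-04 -1.e+00] shift units [ 9.551 -4.698  0.478] turnz units 0.026 t 0.15 F [ 0.22  0.31 -0.02] q [ 1.1   0.43  0.07  1.61 -0.03  1.11 -0.07]
[[ 9.49942705e-01  3.12423977e-01 -3.40491718e-04]
 [ 3.12424160e-01 -9.49942257e-01  9.22734055e-04]
 [-3.51632278e-05 -9.82922324e-04 -9.99999516e-01]]
```

Request:
jog_arm --steps '[[[0,0,0],[0.3,-0.15,0],1],[[0,0,0],[0.6,-0.3,0],1],[[0,0,0],[0.6,-0.3,0],1],[[0,0,0],[0.6,-0.3,0],1],[[0,0,0],[0.6,-0.3,0],1],[[0,0,0],[0.6,-0.3,0],1],[[0,0,0],[0.6,-0.3,0],1],[[0,0,0],[0.6,-0.3,0],1],[[0,0,0],[0.6,-0.3,0],1],[[0,0,0],[0.6,-0.3,0],1],[[0,0,0],[0.6,-0.3,0],1],[[0,0,0],[0.6,-0.3,0],1],[[0,0,0],[0.6,-0.3,0],1],[[0,0,0],[0.6,-0.3,0],1],[[0,0,0],[0.6,-0.3,0],1],[[0,0,0],[0.6,-0.25,0.2],1],[[0,0,0],[0.2,0,0.2],1],[[0,0,0],[0,0,0.1],1],[[0,0,0],[0,0,0],1],[[0,0,0],[0,0,0],1]]'

```text
time_s: 2.15
tcp_pos: [0.5135, -0.3486, 0.1996]
tcp_rot: [3.102, 0.495, -0.001]
ft_force: [-0.3, -0.9, 0.7]
grip_width: 0.0942
grasp_force: 0.0
```

```bash
python3 - <<'E'
from h import *
import pickle
plan([.515,-.343,.2],18)
c=camera("wrist");pickle.dump(c,open("w1.pkl","wb"));save(c,"w1.png")
print(proj(c,[.515,-.343,.099]))
E
```

```text
yaw 18.12 tilt z [-4.e-04 -2.e-04 -1.e+00] shift units [ 0.08  -0.121 -0.01 ] turnz units 0.015 t 2.15 F [-0.28 -0.92  0.66] q [ 0.56  0.36 -0.09  1.75  0.04  1.04 -0.79]
[251.67950898 192.80319832]
```

View pics/w1.png

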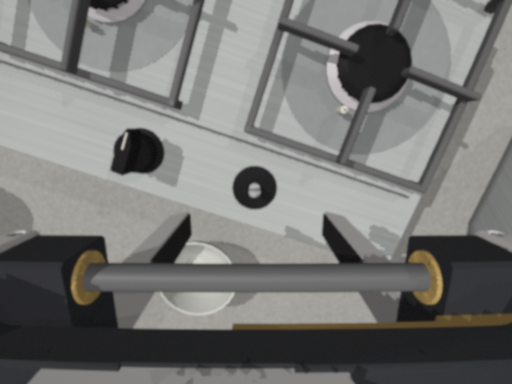

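The wrist view shows the bare spindle at (254,188), 5 px from my prediction, the fitted knob at (138,150), and the burners clear of the fingers. I'll go lower for a sharper look at the flat.

Request:
jog_arm --steps '[[[0,0,0],[0,0,0.5],1],[[0,0,0],[0,-0.1,0.5],1],[[0,0,0],[0,0,0.4],1],[[0,0,0],[0,0,0],1],[[0,0,0],[0,0,0],1]]'

```text
time_s: 2.7
tcp_pos: [0.513, -0.3445, 0.1441]
tcp_rot: [3.102, 0.496, 0.0]
ft_force: [0.6, -0.4, -0.1]
grip_width: 0.0939
grasp_force: 0.0
```

```bash
python3 - <<'E'
from h import *
import pickle
plan([.515,-.343,.145],18)
cc=[camera("wrist") for _ in range(4)];c=cc[0];c["pixels"]=np.mean([x["pixels"] for x in cc],0).round().astype(np.uint8);pickle.dump(c,open("w2.pkl","wb"))
u,v=proj(c,[.515,-.343,.09]).round().astype(int);print(u,v)
r=30;y0,x0=v-r,u-r;p=c["pixels"][y0:v+r,x0:u+r];print(x0,y0)
cv2.imwrite("pics/w2c.png",cv2.resize(p,(600,600),interpolation=cv2.INTER_CUBIC)[:,:,::-1])
m=(p.max(2)<70).astype(np.uint8);k,_=cv2.findContours(m,cv2.RETR_EXTERNAL,cv2.CHAIN_APPROX_NONE);k=max(k,key=cv2.contourArea)
e=cv2.fitEllipse(k);print(e);print("bezel",onz(c,e[0][0]+x0,e[0][1]+y0,.078),"cam",np.array(c["T"])[:3,3],np.array(c["T"])[:3,:3].round(3))
E
```

```text
yaw 18.16 tilt z [ 2.e-04 -2.e-04 -1.e+00] shift units [ 0.06  -0.019 -0.022] turnz units 0.02 t 2.7 F [ 0.57 -0.37 -0.05] q [ 0.56  0.41 -0.09  1.8   0.04  0.93 -0.81]
256 206
226 176
((32.004112243652344, 25.15260887145996), (49.59989929199219, 50.7026252746582), 80.14180755615234)
bezel [ 0.5168356  -0.34475331  0.078     ] cam [ 0.57537053 -0.3237774   0.30966018] [[ 0.312  0.926  0.214]
 [-0.95   0.304  0.071]
 [ 0.001 -0.226  0.974]]
```

View pics/w2c.png

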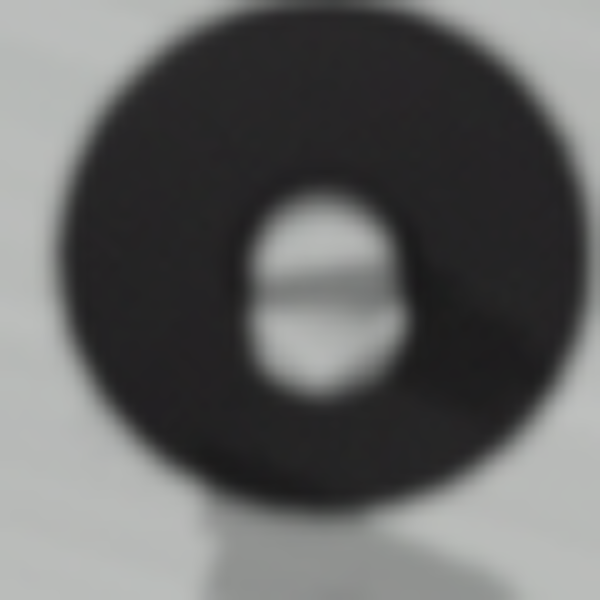

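The crop shows the ledge at the top, the dark vertical flat face across the middle at about (325,285) and the D-shaped top below it. So the flat faces image-up, near tool +x. Next I'll fit its edges to subpixel.

```bash
python3 - <<'E'
from h import *
import pickle
c=pickle.load(open("w2.pkl","rb"));g=c["pixels"].mean(2)
print(g[192:218,248:270].round().astype(int))
top=[];bot=[]
for u in range(253,265):
    col=g[196:214,u]; d=np.gradient(col)
    i0=3+np.argmin(col[5:12])+2
    ks=np.arange(i0-3,i0+1);w=np.clip(-d[ks],0,None);a=(ks*w).sum()/w.sum()
    ks=np.arange(i0,i0+4);w=np.clip(d[ks],0,None);b=(ks*w).sum()/w.sum()
    top.append((u,196+a));bot.append((u,196+b))
for nm,L,z in(("ledge",top,.083),("tip",bot,.099)):
    P=np.array([onz(c,u,v,z) for u,v in L]);vx,vy,x,y=cv2.fitLine(P[2:-2,:2].astype(np.float32),cv2.DIST_HUBER,0,1e-4,1e-4).ravel()
    n=np.array([-vy,vx]); n*=np.sign(n[0]); print(nm,np.round(L,2).tolist(),"normal az",np.degrees(np.arctan2(n[1],n[0])),"pt",x,y)
E
```

```text
[[ 38  37  38  37  38  37  37  37  36  36  36  36  36  37  37  36  37  37
   37  36  37  38]
 [ 38  38  37  38  38  36  35  35  36  36  36  36  36  35  35  36  36  36
   37  37  37  36]
 [ 38  38  37  36  36  35  36  40  46  49  51  48  45  39  36  34  35  37
   37  36  36  37]
 [ 38  37  37  35  34  40  50  62  74  80  81  76  69  58  46  38  35  36
   36  36  37  38]
 [ 38  37  35  35  41  59  80  97 110 117 118 113 104  89  70  51  38  34
   35  36  36  36]
 [ 37  36  34  39  60  89 113 131 143 149 151 148 139 124 103  76  51  36
   33  35  37  36]
 [ 36  34  33  49  84 119 144 158 166 171 173 171 165 155 137 109  74  45
   32  33  36  36]
 [ 35  33  38  66 108 145 165 174 178 181 182 181 179 174 162 139 101  60
   34  30  35  35]
 [ 34  33  46  85 130 162 176 180 182 183 183 182 181 179 172 155 121  74
   37  29  34  36]
 [ 34  34  54  99 144 170 178 179 178 178 177 175 172 169 165 153 125  82
   42  28  32  36]
 [ 33  34  57 104 145 165 169 167 165 163 161 157 153 150 146 137 117  82
   45  28  29  34]
 [ 33  34  55  98 133 148 149 147 144 141 139 136 133 131 129 123 110  82
   
[... 1124 characters left out ...]
32  33]
 [ 33  34  34  35  35  38  40  43  48  52  54  50  45  42  38  38  37  37
   37  37  36  34]
 [ 35  35  36  35  36  36  37  37  38  39  38  39  38  38  38  37  37  37
   37  38  37  38]]
ledge [[253.0, 203.02], [254.0, 202.92], [255.0, 202.85], [256.0, 202.78], [257.0, 202.4], [258.0, 202.32], [259.0, 202.24], [260.0, 202.17], [261.0, 202.59], [262.0, 202.58], [263.0, 202.54], [264.0, 202.2]] normal az 20.757463 pt 0.51706785 -0.34510404
tip [[253.0, 206.6], [254.0, 206.65], [255.0, 206.62], [256.0, 206.61], [257.0, 206.22], [258.0, 206.23], [259.0, 206.23], [260.0, 206.26], [261.0, 206.82], [262.0, 206.87], [263.0, 206.72], [264.0, 206.15]] normal az 16.05851 pt 0.5179337 -0.3446725
```

The ledge and tip edges give different azimuths (21 to 26° against 12 to 16°) because of shading. A tilted view from the flat's side should settle it.

Request:
jog_arm --steps '[[[0,0,0],[0.3,0,-0.1],1],[[0,0,0],[0.3,0,-0.1],1],[[0,-0.7,0],[0,0,0],1],[[0,-0.8,0],[0,0,0],1],[[0,-0.8,0],[0,0,0],1],[[0,-0.7,0],[0,0,0],1],[[0,0,0],[0,0,0],1],[[0,0,0],[0,0,0],1]]'

```text
time_s: 3.7
tcp_pos: [0.5371, -0.3355, 0.151]
tcp_rot: [2.973, 0.479, -0.63]
ft_force: [-0.6, -0.3, -0.3]
grip_width: 0.0939
grasp_force: 0.0
```

```bash
python3 - <<'E'
from h import *
import pickle
plan([.517,-.345,.15],18)
cc=[camera("wrist") for _ in range(4)];c=cc[0];c["pixels"]=np.mean([x["pixels"] for x in cc],0).round().astype(np.uint8);pickle.dump(c,open("w3.pkl","wb"))
u,v=proj(c,[.517,-.345,.09]).round().astype(int);print(u,v)
r=20;y0,x0=v-r,u-r;p=c["pixels"][y0:v+r,x0:u+r];print(x0,y0,np.array(c["T"])[:3].round(3))
cv2.imwrite("pics/w3c.png",cv2.resize(p,(600,600),interpolation=cv2.INTER_CUBIC)[:,:,::-1])
np.set_printoptions(linewidth=200);print(c["pixels"].mean(2)[v-14:v+14,u-11:u+11].round().astype(int))
E
```

```text
yaw 18.3 tilt z [-0.385  -0.127  -0.9141] shift units [-0.494  0.068  0.246] turnz units 0.037 t 3.7 F [-0.64 -0.33 -0.32] q [ 0.32  0.6  -0.    1.54  0.25  1.35 -1.03]
259 200
239 180 [[ 0.314  0.758  0.571  0.658]
 [-0.949  0.251  0.189 -0.295]
 [ 0.    -0.602  0.799  0.276]]
[[ 38  38  38  41  53  70  88 101 111 118 120 117 110 100  87  70  52  41  38  39  40  40]
 [ 38  39  38  46  66  89 109 122 131 136 136 133 126 117 106  89  66  46  38  39  40  40]
 [ 38  37  39  52  79 107 127 139 145 149 149 145 139 130 119 104  82  55  37  36  38  40]
 [ 37  36  39  57  90 121 142 152 158 161 162 160 155 146 134 117  94  64  40  34  37  40]
 [ 38  36  40  62  99 134 155 164 169 173 175 174 171 165 153 135 109  75  43  32  36  38]
 [ 37  35  40  66 107 144 165 173 177 180 183 183 181 177 170 153 125  86  49  32  32  36]
 [ 35  32  39  68 113 150 170 176 179 181 183 183 182 179 175 163 137  96  54  32  30  34]
 [ 33  31  37  66 110 146 165 169 169 172 174 173 170 168 167 160 139 101  58  33  29  32]
 [ 32  31  35  60  99 131 147 150 151 155 157 155 150 149 153 149 131  99  60  34  30  30]
 [
[... 1027 characters left out ...]
1 142 146 146 145 143 140 137 132 125 111  91  66  46  37  38]
 [ 60  53  46  47  62  89 114 131 141 145 145 143 139 133 125 112  96  78  64  57  57  62]
 [ 99  85  72  64  65  76  94 112 127 135 137 136 131 122 112 103  94  86  82  85  93 102]
 [139 126 112 102  94  92  96 105 117 125 129 129 127 121 116 113 111 111 115 122 133 143]
 [167 158 149 141 132 126 121 123 128 135 139 141 141 139 136 136 137 141 148 157 165 171]
 [180 177 172 168 163 158 153 151 152 155 159 161 161 161 160 161 163 167 173 179 182 185]
 [183 183 181 180 178 176 173 173 174 175 178 179 179 179 179 180 181 183 186 188 189 190]
 [184 184 184 183 183 183 183 183 184 187 188 188 188 188 189 189 189 189 190 191 191 191]]
```

View pics/w3c.png

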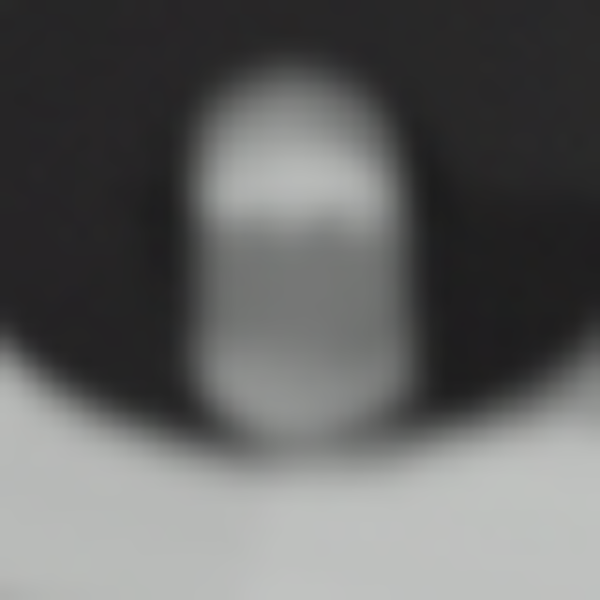

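In this view image-up is towards +x and downwards. The bright band is the ledge, the dark middle is the flat and the brighter bottom is the tip. The ledge edge is nearly horizontal here, giving about 16 to 18°, so I'll take two more views from other yaws for consistency.

Request:
jog_arm --steps '[[[0,0.8,0],[0,0,0],1],[[0,0.8,0],[0,0,0],1],[[0,0.8,0],[0,0,0],1],[[0,0.6,0],[0,0,0],1],[[0,0,0],[-0.55,0.07,0],1],[[0,0,0.9],[0,0,0],1],[[0,0,0.9],[0,0,0],1],[[0,0,0.9],[0,0,0],1],[[0,0,0.9],[0,0,0],1],[[0,0,0.9],[0,0,0],1],[[0,0,0],[0,0,0],1],[[0,0,0],[0,0,0],1]]'

```text
time_s: 5.1
tcp_pos: [0.5157, -0.3462, 0.152]
tcp_rot: [3.104, -0.481, 0.001]
ft_force: [-0.5, -0.4, 0.2]
grip_width: 0.0937
grasp_force: 0.0
```

```bash
cat > edge.py <<'E'
from h import *
import pickle,sys
def run(f,ax=(.517,-.345)):
    plan([*ax,.15],20)
    cc=[camera("wrist") for _ in range(4)];c=cc[0];g=np.mean([x["pixels"] for x in cc],0).mean(2);c["g"]=g;pickle.dump(c,open(f,"wb"))
    ana(c,ax)
def ana(c,ax=(.517,-.345)):
    g=cv2.GaussianBlur(c["g"].astype(np.float32),(0,0),.6)
    # intensity rectified onto the horizontal plane z, sampled along direction th across the flat's edge
    for nm,z,s in(("ledge",.083,1),("tip",.099,-1)):
        out=[]
        for th in np.radians(np.arange(0,45,1.)):
            n=np.array([np.cos(th),np.sin(th)]);t=np.array([-n[1],n[0]])
            d=np.arange(-1.,4.01,.1)*1e-3
            prof=[]
            for w in np.arange(-3.2,3.3,.4)*1e-3:
                q=np.array([proj(c,[*(np.array(ax)+n*a+t*w),z]) for a in d],np.float32)
                prof.append(cv2.remap(g,q[:,:1],q[:,1:],cv2.INTER_CUBIC).ravel())
            pr=np.gradient(np.mean(prof,0))*s;k=pr.argmax();out.append((pr[k],round(d[k]*1e3,1)))
        i=max(range(len(out)),key=lambda j:out[j][0]);print(nm,"best az",i,out[i],[round(float(o[0]),2) for o in out[::4]])
E
python3 - <<'E'
from edge import *
run("w4.pkl")
for f in("w2.pkl","w3.pkl"):
    c=pickle.load(open(f,"rb"));c["g"]=c["pixels"].mean(2);print(f);ana(c)
E
```

```text
yaw -17.61 tilt z [ 9.e-04 -4.e-04 -1.e+00] shift units [ 0.022 -0.039  0.051] turnz units -4.702 t 5.1 F [-0.49 -0.37  0.18] q [ 0.46  0.4   0.04  1.8  -0.02  0.94 -1.38]
ledge best az 32 (np.float32(2.8794212), np.float64(0.4)) [1.63, 1.88, 2.01, 2.26, 2.38, 2.68, 2.66, 2.72, 2.88, 2.7, 2.64, 2.6]
tip best az 18 (np.float32(1.2232552), np.float64(0.8)) [1.09, 1.12, 1.18, 1.22, 1.2, 1.19, 1.16, 1.1, 1.01, 0.88, 0.72, 0.59]
w2.pkl
ledge best az 18 (np.float32(2.5065918), np.float64(0.5)) [1.51, 1.67, 1.83, 1.95, 2.35, 2.45, 2.21, 2.19, 2.2, 2.02, 1.91, 1.81]
tip best az 18 (np.float32(2.170601), np.float64(0.6)) [1.65, 1.7, 1.81, 1.81, 2.07, 2.04, 1.74, 1.66, 1.49, 1.36, 1.2, 1.11]
w3.pkl
ledge best az 19 (np.float32(1.9573822), np.float64(1.7)) [1.36, 1.44, 1.59, 1.63, 1.86, 1.94, 1.71, 1.54, 1.5, 1.44, 1.38, 1.33]
tip best az 18 (np.float32(0.69382477), np.float64(3.1)) [0.6, 0.6, 0.6, 0.62, 0.67, 0.67, 0.58, 0.51, 0.48, 0.44, 0.39, 0.36]
```

Request:
jog_arm --steps '[[[0,0,-0.9],[0,0,0],1],[[0,0,-0.9],[0,0,0],1],[[0,0,-0.9],[0,0,0],1],[[0,0,-0.9],[0,0,0],1],[[0,0,-0.9],[0,0,0],1],[[0,0,-0.9],[0,0,0],1],[[0,0,-0.9],[0,0,0],1],[[0,0,-0.9],[0,0,0],1],[[0,0,-0.9],[0,0,0],1],[[0,0,-0.9],[0,0,0],1],[[0,0,0],[0,0,0],1],[[0,0,0],[0,0,0],1]]'

```text
time_s: 6.5
tcp_pos: [0.5158, -0.3461, 0.1514]
tcp_rot: [-2.799, -1.426, -0.0]
ft_force: [-0.2, -0.6, -0.4]
grip_width: 0.094
grasp_force: 0.0
```

```bash
python3 - <<'E'
from edge import *
run("w5.pkl")
for f in("w4.pkl","w5.pkl"):
    c=pickle.load(open(f,"rb"));g=c["g"]
    u,v=proj(c,[.517,-.345,.078]).round().astype(int);r=33
    p=(g[v-r:v+r,u-r:u+r]<75).astype(np.uint8);k,_=cv2.findContours(p,cv2.RETR_EXTERNAL,cv2.CHAIN_APPROX_NONE);k=max(k,key=cv2.contourArea)
    e=cv2.fitEllipse(k);print(f,e,"bezel",onz(c,e[0][0]+u-r,e[0][1]+v-r,.078))
    np.save(f[:2]+"c.npy",g[v-18:v+18,u-18:u+18])
a=np.hstack([cv2.resize(np.load(n+"c.npy").astype(np.uint8),(400,400),interpolation=cv2.INTER_CUBIC) for n in("w4","w5")]);cv2.imwrite("pics/w45.png",a)
E
```

```text
yaw 54.0 tilt z [ 1.e-04  2.e-04 -1.e+00] shift units [0.04  0.009 0.036] turnz units 4.25 t 6.5 F [-0.25 -0.56 -0.38] q [ 0.66  0.42 -0.23  1.78  0.11  0.95 -0.24]
ledge best az 23 (np.float32(2.2753372), np.float64(0.3)) [1.51, 1.73, 1.84, 1.99, 2.18, 2.18, 2.2, 2.18, 2.17, 2.08, 1.89, 1.75]
tip best az 10 (np.float32(1.7456818), np.float64(0.8)) [1.5, 1.65, 1.65, 1.7, 1.71, 1.68, 1.62, 1.53, 1.38, 1.24, 1.13, 0.99]
w4.pkl ((33.79217529296875, 32.196617126464844), (47.85316848754883, 49.87144088745117), 82.67181396484375) bezel [ 0.51723277 -0.34571969  0.078     ]
w5.pkl ((32.81831359863281, 32.745052337646484), (47.94221115112305, 49.79172897338867), 88.25067138671875) bezel [ 0.51684137 -0.34444902  0.078     ]
```

View pics/w45.png

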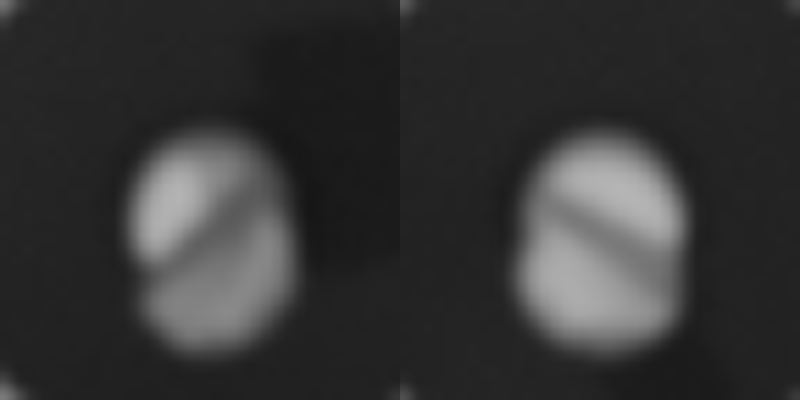

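Both views show the dark flat band clearly. In the left one (camera yaw −18°) it rises about 40°, and in the right one (yaw 54°) it falls about 28°. That puts the flat's normal at about 22 to 25°, inside the ±7° play if I use 23°. The bezel centre repeats at (0.517, −0.345). Next I go to the knob.

Request:
jog_arm --steps '[[[0,0,0],[0.35,-0.2,-0.5],1],[[0,0,0],[0.7,-0.42,-0.5],1],[[0,0,0],[0.75,-0.45,0],1],[[0,0,0],[0.75,-0.45,0],1],[[0,0,0],[0.75,-0.45,0],1],[[0,0,0],[0.75,-0.45,0],1],[[0,0,0],[0.75,-0.45,0],1],[[0,0,0],[0.75,-0.45,0],1],[[0,0,0],[0.75,-0.45,0],1],[[0,0,0],[0.75,-0.45,0],1],[[0,0,0],[0.75,-0.45,0],1],[[0,0,0],[0.75,-0.45,0],1],[[0,0,0],[0.75,-0.45,0],1],[[0,0,0],[0.75,-0.45,0],1],[[0,0,0],[0.45,-0.25,0],1]]'

```text
time_s: 8.2
tcp_pos: [0.5579, 0.1446, 0.1917]
tcp_rot: [-2.795, -1.433, -0.001]
ft_force: [0.2, -0.7, -0.2]
grip_width: 0.094
grasp_force: 0.0
```

Request:
jog_arm --steps '[[[0,0,0.85],[0,0,0],1],[[0,0,0.85],[0,0,0],1],[[0,0,0.85],[0,0,0],1],[[0,0,0.85],[0,0,0],1],[[0,0,0.85],[0,0,0.2],1],[[0,0,0],[0,0,0.2],1],[[0,0,0],[0,0,0.2],1],[[0,0,0],[0,0,0],1]]'

```text
time_s: 9.0
tcp_pos: [0.5575, 0.1413, 0.1662]
tcp_rot: [3.092, 0.555, -0.003]
ft_force: [0.2, -0.3, -0.2]
grip_width: 0.0938
grasp_force: 0.0
```

```bash
python3 - <<'E'
from h import *
import pickle
plan([.56,.141,.16],20)
cc=[camera("wrist") for _ in range(4)];c=cc[0];c["pixels"]=np.mean([x["pixels"] for x in cc],0).round().astype(np.uint8);pickle.dump(c,open("k1.pkl","wb"))
u,v=proj(c,[.56,.141,.08]).round().astype(int);print(u,v);r=50
y0,x0=v-r,u-r;p=c["pixels"][y0:y0+2*r,x0:x0+2*r];print(x0,y0)
cv2.imwrite("pics/k1.png",cv2.resize(p,(600,600),interpolation=cv2.INTER_CUBIC)[:,:,::-1])
E
```

```text
yaw 20.36 tilt z [-1.8e-03 -4.0e-04 -1.0e+00] shift units [0.057 0.029 0.155] turnz units 0.046 t 9.0 F [ 0.18 -0.35 -0.18] q [-0.08  0.34 -0.35  1.87  0.14  0.96 -1.7 ]
258 197
208 147
```

View pics/k1.png

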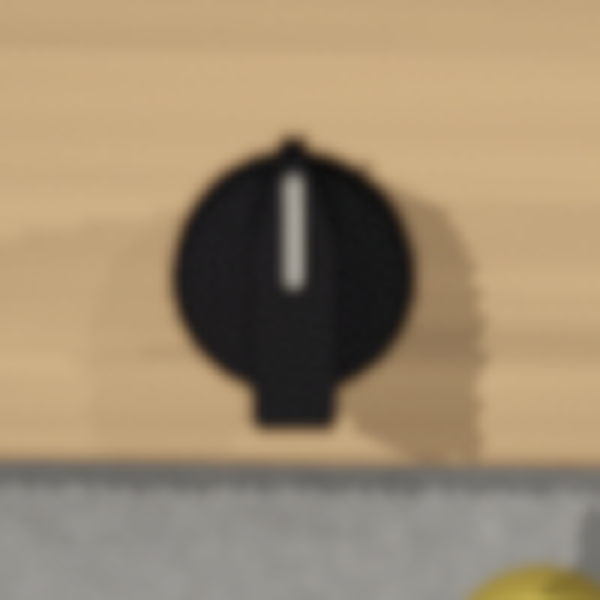

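The crop shows the knob upright, with its white line running vertically from (293,172) to (293,290) and its skirt circle centred at about (293,272). The knob's yaw is therefore about the same as the tool's.

```bash
python3 - <<'E'
from h import *
import pickle
c=pickle.load(open("k1.pkl","rb"));x0,y0=208,147
p=c["pixels"][y0:y0+100,x0:x0+100].astype(int)
sub=np.zeros(p.shape[:2]);sub[26:51,42:56]=p[26:51,42:56].mean(2)
m=sub>80;v,u=np.nonzero(m)
P=np.array([onz(c,a+x0,b+y0,.099)[:2] for a,b in zip(u,v)],np.float32)
vx,vy,_,_=cv2.fitLine(P,cv2.DIST_L2,0,1e-4,1e-4).ravel();s=np.sign(vx);ax=np.array([vx,vy])*s
yaw=np.degrees(np.arctan2(ax[1],ax[0]));print("yaw",yaw,"line",P.mean(0),np.ptp(P@ax))
# skirt edges: dark mask columns on rows near widest
dk=(p.max(2)<70).astype(np.uint8);k,_=cv2.findContours(dk,cv2.RETR_EXTERNAL,cv2.CHAIN_APPROX_NONE);k=max(k,key=cv2.contourArea)[:,0]
k=np.array([q for q in k if (30<q[1]<60 and abs(q[0]-49)>10)])
W=np.array([onz(c,a+x0,b+y0,.077)[:2] for a,b in k])
A=np.c_[2*W,np.ones(len(W))];s=np.linalg.lstsq(A,(W**2).sum(1),rcond=None)[0];print("centre",s[:2],"r",np.sqrt(s[2]+s[0]**2+s[1]**2))
print("line along/across from centre",(P.mean(0)-s[:2])@ax,(P.mean(0)-s[:2])@[-ax[1],ax[0]])
plan([s[0],s[1],.093],yaw)
E
```

```text
yaw 20.001593 line [0.574417  0.1475223] 0.016500354
centre [0.5632007  0.14311518] r 0.01907214210971978
line along/across from centre 0.012047206573830795 0.0003048079081479053
yaw 20.25 tilt z [ 2.e-04  2.e-04 -1.e+00] shift units [0.129 0.004 1.869] turnz units 0.031 t 9.2 F [-0.06  0.26 -0.2 ] q [-0.08  0.34 -0.35  1.87  0.14  0.96 -1.7 ]
```

```bash
python3 - <<'E'
from h import *
import pickle
c=pickle.load(open("k1.pkl","rb"));x0,y0=208,147
g=c["pixels"].mean(2);a=np.radians(20);n=np.array([np.cos(a),np.sin(a)]);C=np.array([.5632,.1431])
col=g[205:230,254:260].mean(1);i=np.argmax(np.gradient(col));print("blunt row",205+i,"at",(onz(c,256.8,205+i,.099)[:2]-C)@n*1e3,"expect -19")
col=g[155:180,255:259].mean(1);i=np.argmin(np.gradient(col));
for z in(.077,.088,.099): print("nose row",155+i,"at",z,(onz(c,256.8,155+i,z)[:2]-C)@n*1e3,"expect 25")
# skirt left/right at its widest and the front arc
for row in(190,192,194): 
    r=g[row,225:290];d=np.gradient(r);l,h=d[:30].argmin()+225,d[35:].argmax()+260;print(row,l,h,onz(c,(l+h)/2,row,.077)[:2]-C)
E
```

```text
blunt row 218 at -18.94446164681653 expect -19
nose row 170 at 0.077 22.50689064486221 expect 25
nose row 170 at 0.088 24.130346858463376 expect 25
nose row 170 at 0.099 25.753803072064535 expect 25
190 237 277 [0.00256242 0.00064073]
192 236 277 [0.00049126 0.00039715]
194 236 277 [-0.00141485 -0.00031136]
```

Request:
jog_arm --steps '[[[0,0,0.03],[0.06,0,0.3],1],[[0,0,0],[0.06,0,0.5],1],[[0,0,0],[0,0,0.45],1],[[0,0,0],[0,0,0.3],1],[[0,0,0],[0,0,0.15],1],[[0,0,0],[0,0,0.1],1],[[0,0,0],[0,0,0],1],[[0,0,0],[0,0,0],1]]'

```text
time_s: 10.0
tcp_pos: [0.563, 0.1432, 0.0961]
tcp_rot: [-3.094, -0.545, -0.001]
ft_force: [0.1, -0.4, 0.6]
grip_width: 0.0943
grasp_force: 0.0
```

The blunt end sits at −18.9 mm and the nose at about 25 mm, so the centre is right. Now I close on the bar.

Request:
jog_arm --steps '[[[0,0,0],[0,0,0.07],1],[[0,0,0],[0,0,0],0],[[0,0,0],[0,0,0],0],[[0,0,0],[0,0,0],0],[[0,0,0],[0,0,0],0],[[0,0,0],[0,0,0],0],[[0,0,0],[0,0,0],0],[[0,0,0],[0,0,0],0],[[0,0,0],[0,0,0],0]]'

```text
time_s: 10.9
tcp_pos: [0.5627, 0.1431, 0.0927]
tcp_rot: [-3.094, -0.544, -0.0]
ft_force: [0.1, 0.6, -0.6]
grip_width: 0.0333
grasp_force: 0.0
```

Request:
jog_arm --steps '[[[0,0,0],[0,0,0],0],[[0,0,0],[0,0,0],0],[[0,0,0],[0,0,0],0],[[0,0,0],[0,0,0],0],[[0,0,0],[0,0,0],0],[[0,0,0],[0,0,0],0]]'

```text
time_s: 11.5
tcp_pos: [0.5626, 0.1431, 0.0927]
tcp_rot: [-3.094, -0.545, -0.0]
ft_force: [-0.0, -0.0, -0.1]
grip_width: 0.0138
grasp_force: 30.0
```

Knob gripped: 13.8 mm opening at 30 N. Next I lift it and carry it over.

Request:
jog_arm --steps '[[[0,0,0],[0,0,-0.3],0],[[0,0,0],[0,0,-0.6],0],[[0,0,0],[0,0,-0.8],0],[[0,0,0],[-0.15,0.35,-0.7],0],[[0,0,0],[-0.34,0.72,0],0],[[0,0,0],[-0.34,0.72,0],0],[[0,0,0],[-0.34,0.72,0],0],[[0,0,0],[-0.34,0.72,0],0],[[0,0,0],[-0.34,0.72,0],0],[[0,0,0],[-0.34,0.72,0],0],[[0,0,0],[-0.34,0.72,0],0],[[0,0,0],[-0.34,0.72,0],0],[[0,0,0],[-0.34,0.72,0],0],[[0,0,0],[-0.34,0.72,0],0],[[0,0,-0.2],[-0.34,0.72,0],0],[[0,0,-0.18],[-0.34,0.72,0],0],[[0,0,0],[-0.34,0.72,0],0],[[0,0,0],[-0.34,0.72,0],0],[[0,0,0],[-0.15,0.35,0],0],[[0,0,0],[0,0,0],0]]'

```text
time_s: 13.5
tcp_pos: [0.5242, -0.3336, 0.1891]
tcp_rot: [3.079, 0.622, 0.0]
ft_force: [-0.6, 0.3, -1.2]
grip_width: 0.0142
grasp_force: 30.0
```

```bash
python3 - <<'E'
from h import *
import pickle
plan([.517-.0006,-.345,.14],23)
c=camera("wrist");pickle.dump(c,open("h1.pkl","wb"))
p=c["pixels"][110:290,136:376];cv2.imwrite("pics/h1.png",cv2.resize(p,(800,600),interpolation=cv2.INTER_CUBIC)[:,:,::-1])
E
```

```text
yaw 22.84 tilt z [ 2.e-04 -4.e-04 -1.e+00] shift units [-0.29   0.185  1.228] turnz units -0.02 t 13.5 F [-0.62  0.29 -1.19] q [ 0.57  0.37 -0.14  1.75  0.06  1.02 -0.76]
```

View pics/h1.png

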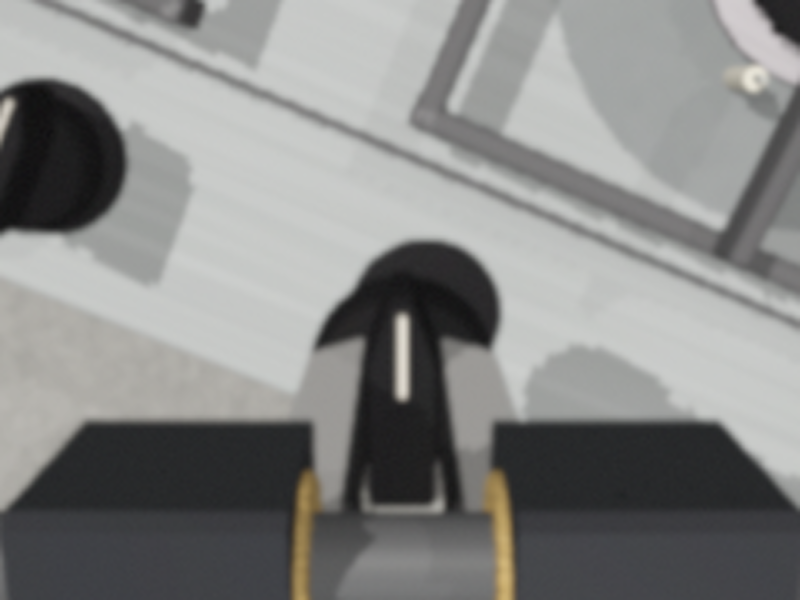

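The held knob sits straight in the jaws, white line at (402,315) to (402,400) in the crop. The bezel is behind it at (430,300). I'll check the knob's offset in the hand and then approach.

```bash
python3 - <<'E'
from h import *
import pickle
c=pickle.load(open("h1.pkl","rb"));o=get_obs();M=R.from_rotvec(o["tcp_rot"]).as_matrix()
g=c["pixels"].mean(2);m=np.zeros_like(g);m[200:235,250:264]=g[200:235,250:264]
v,u=np.nonzero(m>80);z=o["tcp_pos"][2]+.0063
P=np.array([onz(c,a,b,z) for a,b in zip(u,v)]);L=(P-o["tcp_pos"])@M*1e3
print("line mean in tool mm",L.mean(0),np.ptp(L,0),"=> axis x",L[:,0].mean()-12.05)
E
```

```text
line mean in tool mm [11.70168449  1.33741747 -6.29663062] [1.79158792e+01 2.55754335e+00 5.81026332e-03] => axis x -0.34831551496267465
```

Request:
jog_arm --steps '[[[0,0,-0.02],[-0.15,0.1,0.2],0],[[0,0,0],[-0.14,0.085,0.4],0],[[0,0,0],[0,0,0.4],0],[[0,0,0],[0,0,0.2],0],[[0,0,0],[0,0,0],0],[[0,0,0],[0,0,0],0]]'

```text
time_s: 14.15
tcp_pos: [0.5173, -0.3425, 0.1411]
tcp_rot: [-3.077, -0.632, -0.001]
ft_force: [-0.2, -0.3, -0.4]
grip_width: 0.0138
grasp_force: 30.0
```

```bash
cat > hand.py <<'E'
from h import *
def hand():
    c=camera("wrist");o=get_obs();M=R.from_rotvec(o["tcp_rot"]).as_matrix()
    c["g"]=g=c["pixels"].mean(2);m=np.zeros_like(g);m[200:235,248:266]=g[200:235,248:266]
    v,u=np.nonzero(m>80);z=o["tcp_pos"][2]+.0063
    P=np.array([onz(c,a,b,z) for a,b in zip(u,v)]);L=(P-o["tcp_pos"])@M*1e3
    print("line mean in tool mm",L.mean(0)[:2].round(2),"speed",np.abs(o["joint_velocities"]).max())
    return c
E
python3 - <<'E'
from hand import *
import pickle
plan([.5166,-.345,.14],23)
for _ in range(3): c=hand()
plan([.5166,-.345,.14],23)
a=np.array(c["T"]);o=get_obs();M=R.from_rotvec(o["tcp_rot"]).as_matrix()
print("cam in tool",(M.T@(a[:3,3]-o["tcp_pos"])).round(4))
for f in("k1.pkl","w2.pkl"):
    b=pickle.load(open(f,"rb"));print(f,np.array(b["T"])[:3,3].round(4))
E
```

```text
yaw 23.22 tilt z [ 3.e-04  1.e-04 -1.e+00] shift units [-0.042  0.051  0.027] turnz units 0.027 t 14.15 F [-0.21 -0.27 -0.43] q [ 0.58  0.42 -0.13  1.8   0.07  0.93 -0.74]
line mean in tool mm [12.91 -0.49] speed 0.0059621289692424004
line mean in tool mm [12.88 -0.36] speed 0.0026782612654413663
line mean in tool mm [12.88 -0.28] speed 0.0023060940182170805
yaw 23.18 tilt z [ 1.e-03 -5.e-04 -1.e+00] shift units [-0.038  0.04   0.036] turnz units 0.023 t 14.3 F [-0.03  0.16 -1.23] q [ 0.58  0.42 -0.13  1.8   0.07  0.93 -0.74]
cam in tool [ 0.0659 -0.0002 -0.1655]
k1.pkl [0.6194 0.1644 0.3316]
w2.pkl [ 0.5754 -0.3238  0.3097]
```

Request:
jog_arm --steps '[[[0,0,0.02],[-0.05,0.05,0],0],[[0,0,0],[0,0,0.1],0],[[0,0,0],[0,0,0.1],0],[[0,0,0],[0,0,0],0],[[0,0,0],[0,0,0],0],[[0,0,0],[0,0,0],0]]'

```text
time_s: 14.9
tcp_pos: [0.5159, -0.3456, 0.1327]
tcp_rot: [-3.078, -0.627, -0.0]
ft_force: [-0.1, 0.2, -0.6]
grip_width: 0.0139
grasp_force: 30.0
```

```bash
python3 - <<'E'
from h import *
plan([.5163,-.3456,.132],23)
E
```

```text
yaw 23.01 tilt z [ 0.e+00  1.e-04 -1.e+00] shift units [0.008 0.004 0.017] turnz units 0.001 t 14.9 F [-0.14  0.2  -0.56] q [ 0.59  0.43 -0.13  1.8   0.07  0.91 -0.74]
```

Aligned to within 0.4 mm. I'll descend slowly and watch the force.

Request:
jog_arm --steps '[[[0,0,0],[0.01,0,0.05],0],[[0,0,0],[0,0,0.05],0],[[0,0,0],[0,0,0.05],0],[[0,0,0],[0,0,0.05],0],[[0,0,0],[0,0,0],0]]'

```text
time_s: 15.4
tcp_pos: [0.5162, -0.3453, 0.1244]
tcp_rot: [-3.078, -0.626, 0.0]
ft_force: [0.4, -1.2, -1.1]
grip_width: 0.0139
grasp_force: 30.0
```

It is 4 mm below first contact with no load, so the knob is entering the bore. I'll continue down.

Request:
jog_arm --steps '[[[0,0,0],[0,0,0.05],0],[[0,0,0],[0,0,0.05],0],[[0,0,0],[0,0,0.04],0],[[0,0,0],[0,0,0],0],[[0,0,0],[0,0,0],0]]'

```text
time_s: 15.9
tcp_pos: [0.5163, -0.3453, 0.119]
tcp_rot: [-3.078, -0.627, 0.0]
ft_force: [0.7, 0.7, -2.1]
grip_width: 0.0138
grasp_force: 30.0
```

Request:
jog_arm --steps '[[[0,0,0],[0,0,0.04],0],[[0,0,0],[0,0,0.04],0],[[0,0,0],[0,0,0.02],0],[[0,0,0],[0,0,0],0],[[0,0,0],[0,0,0],0]]'

```text
time_s: 16.4
tcp_pos: [0.5163, -0.3453, 0.115]
tcp_rot: [-3.078, -0.627, -0.0]
ft_force: [1.4, -0.0, -1.5]
grip_width: 0.0141
grasp_force: 30.0
```

Almost home (0.1147 m expected). Now I press against the spring.

Request:
jog_arm --steps '[[[0,0,0],[0,0,0.03],0],[[0,0,0],[0,0,0.03],0],[[0,0,0],[0,0,0],0],[[0,0,0],[0,0,0],0]]'

```text
time_s: 16.8
tcp_pos: [0.5164, -0.3455, 0.113]
tcp_rot: [3.078, 0.626, 0.001]
ft_force: [-0.9, 2.0, 6.4]
grip_width: 0.0137
grasp_force: 30.0
```

Request:
jog_arm --steps '[[[0,0,0],[0,0,0.03],0],[[0,0,0],[0,0,0.03],0],[[0,0,0],[0,0,0],0],[[0,0,0],[0,0,0],0]]'

```text
time_s: 17.2
tcp_pos: [0.5165, -0.3455, 0.1107]
tcp_rot: [3.078, 0.626, 0.001]
ft_force: [-0.7, 2.0, 8.0]
grip_width: 0.0141
grasp_force: 30.0
```

The force matches the spring: 6.4 N, then 8 N. I'll go to the stop.

Request:
jog_arm --steps '[[[0,0,0],[0,0,0.02],0],[[0,0,0],[0,0,0.02],0],[[0,0,0],[0,0,0],0],[[0,0,0],[0,0,0],0]]'

```text
time_s: 17.6
tcp_pos: [0.5165, -0.3455, 0.1094]
tcp_rot: [3.078, 0.626, 0.001]
ft_force: [-1.6, 2.8, 10.3]
grip_width: 0.0143
grasp_force: 30.0
```

Request:
jog_arm --steps '[[[0,0,0],[0,0,0.02],0],[[0,0,0],[0,0,0],0],[[0,0,0],[0,0,0],0]]'

```text
time_s: 17.9
tcp_pos: [0.5166, -0.3456, 0.1091]
tcp_rot: [3.078, 0.626, 0.001]
ft_force: [-3.7, 3.5, 18.3]
grip_width: 0.0133
grasp_force: 30.0
```

The force rose sharply at 0.109 m, which matches the expected stop at 0.1097 m. I'll check that it holds, then take a quick look.

Request:
jog_arm --steps '[[[0,0,0],[0,0,0],0],[[0,0,0],[0,0,0],0],[[0,0,0],[0,0,0],0],[[0,0,0],[0,0,0],0],[[0,0,0],[0,0,0],0]]'

```text
time_s: 18.4
tcp_pos: [0.5166, -0.3456, 0.1091]
tcp_rot: [3.078, 0.626, 0.001]
ft_force: [-4.8, 3.8, 18.4]
grip_width: 0.0138
grasp_force: 30.0
```

```bash
python3 - <<'E'
from hand import *
c=hand();plan([.5163,-.3456,.1097],23)
cv2.imwrite("pics/f.png",cv2.resize(c["pixels"][110:290,136:376],(800,600))[:,:,::-1])
E
```

```text
line mean in tool mm [12.93 -0.23] speed 0.0014924603711567376
yaw 23.0 tilt z [ 9.e-04 -5.e-04 -1.e+00] shift units [-0.006 -0.002 -0.014] turnz units -0.0 t 18.45 F [-3.91  3.66 18.73] q [ 0.58  0.46 -0.13  1.82  0.07  0.87 -0.75]
```

View pics/f.png

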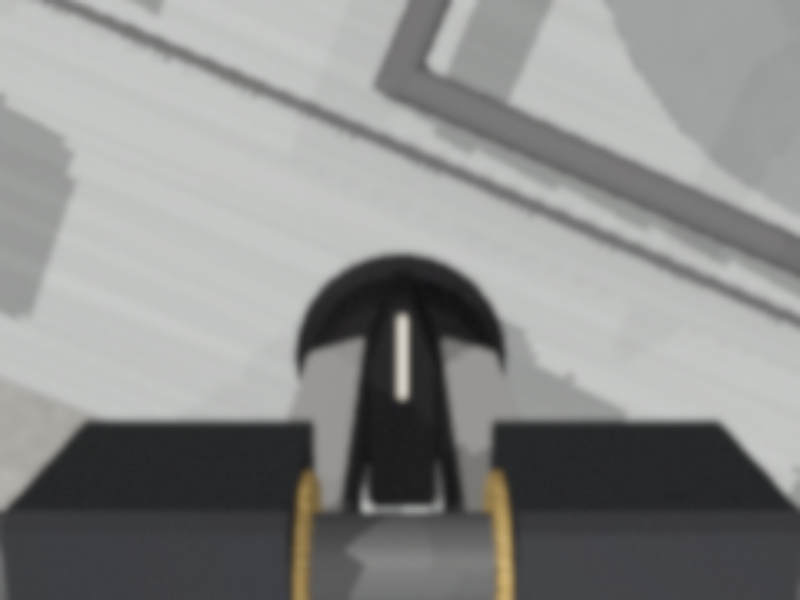

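The knob, its white line still at (402,315) to (402,400), sits concentric on the bezel at about (400,330). It hasn't slipped in the jaws, and the push is steady at 18 N.

```bash
python3 -c "
from rig import *
print(finish_job())"
```

```text
the job is handed in; nothing more can be done
None
```

I fitted the knob fully onto the bare spindle with the flats matched, then pressed it to its stop and handed the job in still holding it down at about 18 N, 18.5 s into the 45 s allowed.

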